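# Tip only the twenty-sided die out of the divided dish into the dice box

## Task

Lift the two-section dish by its handle, turn it so that the section with the big twenty-sided die faces down when you tip it, and tip the die out into the open dice box while both glass stones stay in their own section. Then set the dish down gently, upright and centred on the round cork coaster, and let go. Do not touch the die or the stones with the gripper, and leave all the other things on the table where they stand.

Things in the scene. Friction and masses are not known exactly. Their poses are not given: they have to be found in the camera images.
- dish_grip (a point): Grip point in the handle of the loose beech two-section dish (about 0.36 kg empty), on its centre line, 95 mm above its flat underside. Axes: z up, x along the divider, y across it. Handle: flat bar 68 mm long (x), 14 mm thick (y), 62 to 114 mm above the underside. The divider below it is 12 mm thick, 124 mm long, 64 mm high (40 mm at its ends). The dish starts upright on the table at any yaw.
- dish_base (a point): Centre of the dish's underside, same axes. The +y section holds the die at the start, the -y section the two stones; the dish is else symmetric, 136 mm (x) by 172 mm (y). The floor is 6 mm thick, flat out to y = +-57 mm, then slopes up 15 degrees to a lip at y = +-86 mm. End walls at x = +-62 to 68 mm are 34 mm high, 22 mm at the lip.
- dish_lip (a point): Middle of the dish's pouring lip on the die's side: y = +86 mm, 14 mm above the underside, same axes. When the dish is tipped about its divider by 40 to 50 degrees, what lies in the lower section slides and rolls out over its lip, and what lies in the upper section rests against the divider.
- die_center (a point): Centre of the translucent red resin twenty-sided die, 56 mm across its points, 45 mm from face to face, 70 g, lying in the +y section of the dish at the start.
- stone1_center (a point): Centre (half-way up) of a smoky glass counting stone, a flat round dome 39 mm across and 14 mm thick, in the -y section of the dish.
- stone2_center (a point): Centre (half-way up) of the other, equal counting stone, in the same section.
- dice_box: Fixed oak dice box; origin at the centre of its underside, z up. Outside 170 mm (x) by 190 mm (y), walls 10 mm thick, rim 55 mm above the table, inner floor 10 mm. Its 14 mm thick lid stands fixed open along the whole +x side, leaning 15 degrees outward from the hinge at x = +85 mm, z = 53 mm; its top is 220 mm above the table at x = +130 to +145 mm.
- coaster: Fixed round cork coaster, 120 mm across, 6 mm thick, flat on the table; origin at the centre of its underside. It never starts under anything.
- tower: Bystander: loose black iron dice tower, 90 by 90 mm, 214 mm high; origin at the centre of its underside.
- dragon: Bystander: pewter dragon miniature, 56 mm round base, wings 100 mm wide (y), 86 mm high; origin under its base.
- timer: Bystander: sand timer, 60 mm across, 100 mm high; origin at the centre of its underside.
- cup: Bystander: brown leather-look dice cup, 80 mm across, 100 mm high; origin at the centre of its underside.
- deck: Bystander: black card-deck box, 70 by 100 mm, 92 mm high; origin at the centre of its underside.
- pawn: Bystander: wooden game pawn, 48 mm across, 86 mm high; origin at the centre of its underside.
- mug: Bystander: blue mug, 84 mm across without its handle (at +y), 95 mm high; origin at the centre of its underside.
Things that resemble listed ones, but are neither listed nor needed, are in the scene too. Leave any grey or turquoise look-alike of the part that bears die_center alone. Several things look just like the part that bears dish_grip: the one meant starts farthest from the robot's base.

How it is judged:
By the outcome, as a careful person would: the job done as asked, in the order asked, and still so for the second after the job is handed in, with the robot touching nothing.
It also fails if it takes over 58 s, if anything falls off the work surface, if the arm or the gripper's body presses on something with over 40 N, if the wrist force passes 120 N, or if a joint passes its speed limit or range.

## Robot

A 7-joint arm with a two-finger parallel gripper is mounted at the origin on the work surface. World frame = base frame: x ahead of the robot, y to its left, z up, the work surface at z = 0. Lengths are in mm, angles in degrees, forces in N, time in s.
With the tool pointing down it reaches from about 350 to 900 mm from the base axis. Payload 19.9 kg.
Tool frame: the origin (TCP) lies between the finger pads; the fingertips stand r.tips_ahead ahead of it and the grasp point (between the pads) lies 2 mm behind it (r.tips_ahead is the distance from the TCP to the fingertips, in mm); x points along the fingers, z is the direction in which the jaws open and shut, and the axes are right-handed (so a half turn about x gives the same grasp; the last joint's range is limited). The gripper opens to 94 mm and grips with 3 to 60 N. Pads are 16 mm wide; open, the fingers measure 119 mm over their backs; the gripper's body (75 mm by 177 mm) begins 78 mm behind the grasp point.
Start: joints at [-70.674, 23.915, -0.59, 92.452, 0.269, 63.638, -3.037], TCP at [231.117, 580.677, 222.425] pointing down, gripper open.
Joint ranges: [-161.28, 161.28], [-22.2, 115.67], [-73.04, 71.86], [3.21, 147.25], [-68.34, 248.33], [10.77, 114.83], [-161.83, 161.83]. Speed limits (degrees/s): [108.29, 108.29, 136.94, 136.94, 172.46, 172.46, 172.46].

## Interface

Orientations are given as a 3x3 rotation matrix whose columns are the frame's x, y, z axes.
In Python, from station import r, optics, ticket gives the robot as it stands.
- The arm moves only by the tool carry_out, never from a script. Its argument "rows" is a list of rows, each a list of 2 entries, a list of its own where there are three numbers: the shift along the tool's x, y, z in cm, then the turn, a rotation vector about the tool's x, y, z in rad. A call has 1 to 12 rows; each row is the pose to reach, as a shift and turn from the pose commanded when the call began, along the tool's axes at that moment; what a row does not reach only later rows make up. A row lasts 1/10 s, in which the tool goes at most 50 mm and 8.59 degrees, less where a joint would pass 70% of its speed; a pose out of reach is approached as far as the arm can. A call with a gripper value outside its range is refused whole. "claw" is the finger opening in cm, from 0 to 9.4, set as the call begins (left out, the last holds). The fingers move at their own pace and stop on an object; the grip force is fixed at half the most. Time passes only in rows, so rows that repeat a pose let the fingers close. It gives the time, the measured TCP pose, the force and the opening at its end, in the units of the state.
- r.sense(): the state, without advancing time (a new reading comes with each control period).
- optics.grab_frame(name): name is "scene" or "side" or "wrist"; returns (picture, depth): 400x640x3 uint8, red, green, blue; 400x640 float32, mm along the optical axis (not along the pixel's ray), 0 where there is no reading.
- optics.camera_model(name): a dict with "fovy" (degrees; the focal length in pixels is half the picture's height over the tangent of half this angle, whatever the lens; pixels are square), "cx", "cy" (the principal point, pixels), "world_from_camera" (4x4, takes a point from camera to world coordinates). Camera axes: x right, y down, z forward; pixel columns grow to the right and rows downward; lengths in mm; the calibration is good to about 2 mm. The wrist camera is an equidistant fisheye: a pixel r from the principal point sees the ray r / f radians off the axis. A picture is of the moment at which its call begins: read the wrist's pose just before it. camera_model takes no time and is no camera call; for the wrist camera it gives the pose at the moment of the call.
- ticket.hand_in(): hands the job in, once; it reports no verdict.
The state is a dict: "time_s": time; "joints": joint angles; "qd": joint speeds; "joint_efforts": joint torques, N m; "position": TCP position; "eef_rot": TCP orientation; "wrist_force": force on the tool from outside, world axes, zero at the start; "ft_torque": the same for the moment, N m; "finger_gap": opening from 0.0 (shut) to 1.0 (fully open).
Only numpy, scipy, OpenCV 4.12 (cv2) and the standard library are available. Lean on these libraries where they do the work, as an engineer would, in place of code of your own. Each camera call takes 0.05 s, during which the arm holds its last target.

## Working session

There is one attempt and no reset: what is moved stays moved. The work goes in short steps, Python scripts to look and compute and a tool call to move; the robot and the scene stay as the last step left them, time stands still between calls to the robot, and variables do not carry over. Pictures are saved under pics/ and viewed, and the job is handed in when it is done.

Besides the shell and the picture viewer there is one more tool, called after "Request:" by a JSON object that holds its "fn" and its "kwargs". carry_out: Moves the arm, as the interface text tells. Its arguments: {"type":"object","properties":{"rows":{"type":"array","items":{"type":"array"}},"claw":{"type":"number"}},"required":["rows"]}

```bash
ls; mkdir -p pics
cat > h.py <<'E'
import numpy as np,cv2,pickle
from station import r,optics,ticket
def grab(n,tag):
    m=optics.camera_model(n); p,d=optics.grab_frame(n)
    cv2.imwrite(f'pics/{tag}.png',p[:,:,::-1]); pickle.dump((m,p,d),open(f'{tag}.pkl','wb')); return m,p,d
def load(tag): return pickle.load(open(f'{tag}.pkl','rb'))
def cloud(m,p,d):
    f=200/np.tan(np.radians(m['fovy'])/2); v,u=np.mgrid[:400,:640]
    P=np.stack([(u-m['cx'])/f*d,(v-m['cy'])/f*d,d],-1)
    T=np.array(m['world_from_camera']); return P@T[:3,:3].T+T[:3,3]
E
python3 - <<'E'
from h import *
print(r.sense(),r.tips_ahead)
for n in('scene','side','wrist'):
    m,p,d=grab(n,n+'0'); print(n,m,(d>0).mean())
print(r.sense()['time_s'])
E
```

```text
pics
{'time_s': 0.0, 'joints': array([-70.6738689 ,  23.94848539,  -0.59202935,  92.48272498,
         0.2700193 ,  63.63887602,  -3.0356789 ]), 'qd': array([ 0.0024735 ,  0.00051565, -0.06595008, -0.02339147,  0.05095108,
        0.14145961,  0.02368421]), 'joint_efforts': array([-3.32745485e-04, -8.51262760e+01,  6.38602059e-01, -4.26000202e+01,
       -4.88745770e-02,  1.88066263e-02,  6.35691231e-05]), 'position': array([231.00272139, 580.37898882, 221.84081954]), 'eef_rot': array([[-3.59155998e-04, -9.29128980e-01,  3.69755608e-01],
       [-1.14430352e-03,  3.69755772e-01,  9.29128280e-01],
       [-9.99999281e-01, -8.94106485e-05, -1.19600556e-03]]), 'wrist_force': array([-0.30345299,  0.20235179, -0.91769379]), 'ft_torque': array([ 0.02738303,  0.03812912, -0.00483568]), 'finger_gap': 0.9976312173130006} 17.0
scene {'fovy': 46.31560284499431, 'cx': 325.87634432963165, 'cy': 199.71461725794305, 'world_from_camera': array([[-4.14128389e-01,  6.64746737e-01, -6.21779263e-01,
         1.36350357e+03],
       [ 9.10115332e-01,  2.92126495e-01, -2.93857439e-01,
         3.98854495e
[... 419 characters left out ...]
-01, -5.57614440e-01,
         6.80655792e+02],
       [ 8.50607934e-03, -7.05868401e-01, -7.08291922e-01,
         9.68724234e+02],
       [ 0.00000000e+00,  0.00000000e+00,  0.00000000e+00,
         1.00000000e+00]])} 0.99580859375
wrist {'fovy': 65.70646984690485, 'cx': 320.41449070760746, 'cy': 199.3138308159673, 'world_from_camera': array([[ 3.70114755e-01,  8.91704348e-01,  2.60534881e-01,
         1.54514267e+02],
       [ 9.28985686e-01, -3.55015493e-01, -1.04640310e-01,
         6.10793210e+02],
       [-8.14300081e-04,  2.80762097e-01, -9.59777048e-01,
         3.83324180e+02],
       [ 0.00000000e+00,  0.00000000e+00,  0.00000000e+00,
         1.00000000e+00]])} 0.99594140625
0.15
```

View pics/scene0.png

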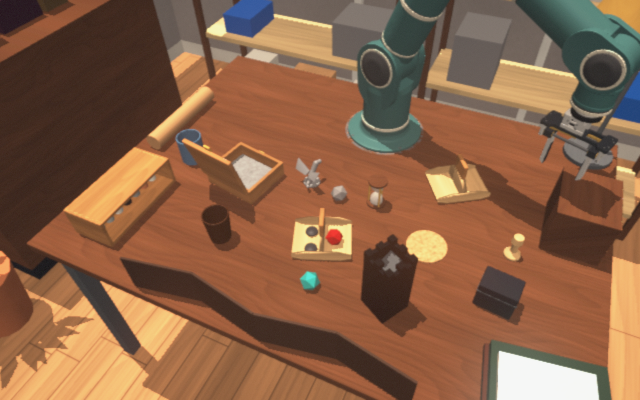

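View pics/side0.png

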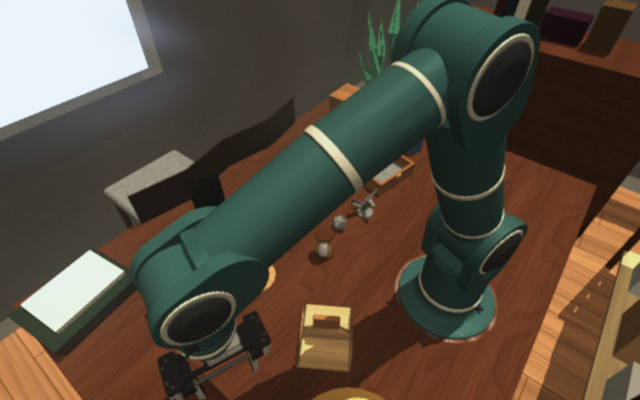

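View pics/wrist0.png

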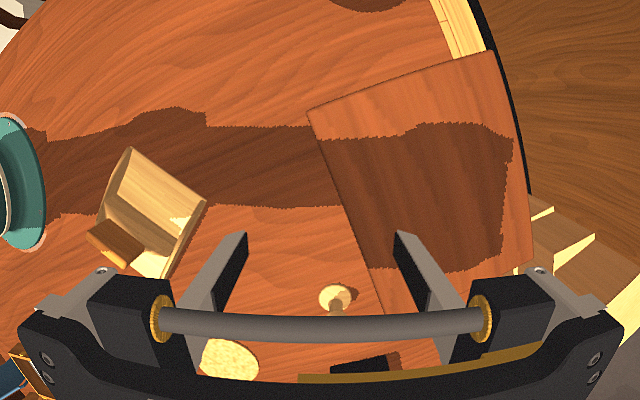

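The scene view shows the target dish at about (323,238) with the red die at (334,237) and the stones at (311,232) and (311,247). The dice box is at (245,172) with its lid toward the lower-left, and the coaster at (427,246). An empty look-alike dish is nearer the base, at (457,183). The side view of the target is blocked by the arm.

```bash
cat >> h.py <<'E'
def ray(m,u,v,z):
    f=200/np.tan(np.radians(m['fovy'])/2);T=np.array(m['world_from_camera'])
    d=T[:3,:3]@np.array([(u-m['cx'])/f,(v-m['cy'])/f,1]);o=T[:3,3]
    return o+d*(z-o[2])/d[2]
E
python3 - <<'E'
from h import *
m,p,d=load('scene0'); C=cloud(m,p,d)
for n,(u,v) in dict(handle=(322,215),die=(334,237),s1=(311,232),s2=(311,247),coast=(427,246),box=(250,172),lidtop=(205,160),table=(200,290),tower=(390,250),dish2h=(463,168),mug=(190,140),dragon=(313,172),cup=(215,212),timer=(377,185),grey=(340,192),turq=(310,280),screen=(300,325)).items():
    print(n,C[v,u].round(0))
big=lambda x0,y0,x1,y1,s:cv2.resize(p[y0:y1,x0:x1,::-1],None,fx=s,fy=s,interpolation=cv2.INTER_CUBIC)
cv2.imwrite('pics/zdish.png',big(270,190,380,280,7))
cv2.imwrite('pics/zbox.png',big(165,110,325,230,5))
E
```

```text
handle [579.  15. 112.]
die [589.  56.  47.]
s1 [580. -23.  20.]
s2 [631.   2.  21.]
coast [482. 306.   8.]
box [ 421. -329.   13.]
lidtop [ 560. -381.  162.]
table [ 905. -181.   69.]
tower [663. 240. 171.]
dish2h [223. 331. 107.]
mug [ 393. -587.   47.]
dragon [ 378. -111.   58.]
cup [ 662. -297.   69.]
timer [389. 111.  97.]
grey [410.  -2.  40.]
turq [745.  55.  40.]
screen [917. 116. 130.]
```

View pics/zdish.png

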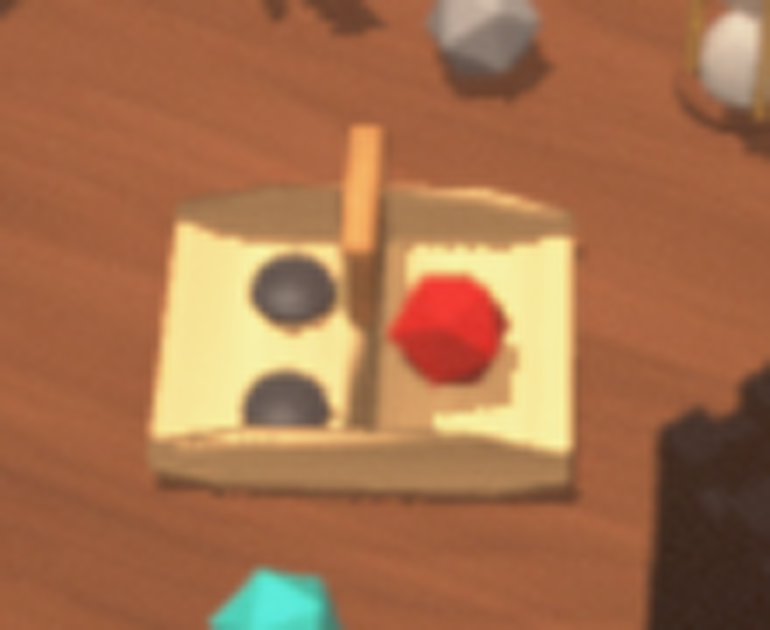

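View pics/zbox.png

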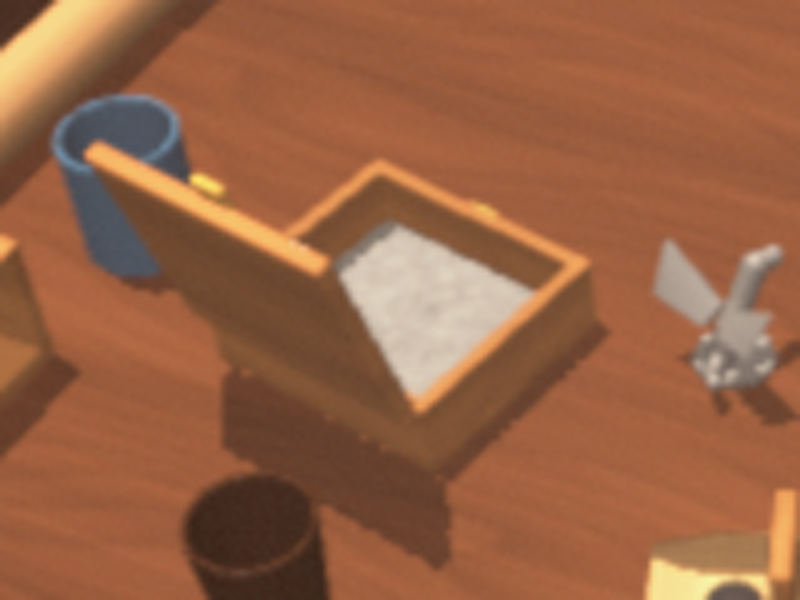

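Run:
```python
from h import *
m,p,d=load('scene0'); C=cloud(m,p,d)
Z=lambda x,y,s,ox,oy,z:ray(m,ox+(x+.5)/s-.5,oy+(y+.5)/s-.5,z)
c=[Z(x,y,7,270,190,114) for x,y in((350,125),(382,125),(376,250),(343,250))]
print(np.round(c,1)); e1=(c[0]+c[1])/2; e2=(c[2]+c[3])/2
print('handle ctr',(e1+e2)/2,'len',np.linalg.norm(e1-e2),'w',np.linalg.norm(c[0]-c[1]),'dir',np.degrees(np.arctan2(*(e2-e1)[1::-1])))
# lips: end wall outer corners top at 22mm, lip
for n,x,y,z in(('lip- far',178,205,22),('lip- near',150,440,22),('lip+ far',572,215,22),('lip+ near',572,455,22)): print(n,Z(x,y,7,270,190,z).round(1))
b=[Z(x,y,5,165,110,55) for x,y in((382,160),(590,262),(418,410))]
print('box',np.round(b,1),[np.linalg.norm(b[i]-b[i+1]) for i in(0,1)],'ctr',(b[0]+b[2])/2,[np.degrees(np.arctan2(*(b[i+1]-b[i])[1::-1])) for i in (0,1)])
# coaster
hsv=cv2.cvtColor(p,cv2.COLOR_RGB2HSV)
mk=((hsv[...,0]>15)&(hsv[...,0]<32)&(hsv[...,1]>80)&(hsv[...,2]>170)).astype('u1'); mm=np.zeros_like(mk); mm[225:270,400:455]=mk[225:270,400:455]
cn=max(cv2.findContours(mm,0,1)[0],key=cv2.contourArea)
pts=np.float32([ray(m,*q[0],6)[:2] for q in cn]); print('coaster',cv2.minEnclosingCircle(pts),pts.min(0),pts.max(0))
# die red
mk=((hsv[...,1]>180)&((hsv[...,0]<6)|(hsv[...,0]>174))&(p[...,0]>150)); mk[:210]=0;mk[270:]=0;mk[:,:300]=0;mk[:,370:]=0
v,u=np.nonzero(mk);print('die',ray(m,u.mean(),v.mean(),28),len(u))
# all tall stuff near handle center / path : height map coarse list
V=(C[...,2]>12)&(C[...,2]<300)&(C[...,0]>200)&(C[...,0]<1000)
H=np.zeros((45,50))
for x,y,z in C[V]: 
    i,j=int(x//20)-10,int((y+600)//20)-0
    if 0<=i<40 and 0<=j<50:H[i,j]=max(H[i,j],z)
for i in range(40): print(200+20*i,' '.join('%3d'%h if h else '  .' for h in H[i]))
```

```text
[[556.9  -2.7 114. ]
 [551.6   9.2 114. ]
 [613.2  34.8 114. ]
 [618.4  22.9 114. ]]
handle ctr [585.03872235  16.06568197 114.        ] len 66.65382414620277 w 13.032806319936412 dir 22.6080227013771
lip- far [554.4 -89.   22. ]
lip- near [672.7 -41.4  22. ]
lip+ far [490.6  70.2  22. ]
lip+ near [609.9 119.2  22. ]
box [[ 336.5 -409.7   55. ]
 [ 372.2 -226.1   55. ]
 [ 537.5 -259.7   55. ]] [np.float64(186.98442392740634), np.float64(168.739402865639)] ctr [ 437.00810966 -334.70782956   55.        ] [np.float64(78.99222872187102), np.float64(-11.47625019484226)]
coaster ((479.9465637207031, 302.8747863769531), 59.88710021972656) [420.3355  243.92407] [539.46985 361.82874]
die [574.27038216  48.17755495  28.        ] 162
200   .   .   .   .   .   .   .   .   .   .   .   .   .   .   .   .   .   .   .   .   .   .   .   .   .   .   .   .   .   .   .   .   .   .   .   .   .   .   .   .   .  16  13   .   . 113 116 109  12  30
220   .   .   .   .   .   .   .   .   .   .   .   .   .   .   .   .   .   .   .   .   .   .   .   .   .   .   .   .   .   .   .   .   .   .   .   .   .   .   .   . 
[... 7091 characters left out ...]
 131 132 133 133 132 132 132  38   .   .   .   .   .   .   .   . 119 132 132 131 133 134
940   .   .   .   .   .   .   .   .   .   .   .   .   .   .   .   .   .   .   .   .   .   .   .   .   .   .   .   .   .   .   .   .   .   .   .   .   .   .   .   .   .   .   .   .   .   .   .   .   .   .
960   .   .   .   .   .   .   .   .   .   .   .   .   .   .   .   .   .   .   .   .   .   .   .   .   .   .   .   .   .   .   .   .   .   .   .   .   .   .   .   .   .   .   .   .   .   .   .   .   .   .
980   .   .   .   .   .   .   .   .   .   .   .   .   .   .   .   .   .   .   .   .   .   .   .   .   .   .   .   .   .   .   .   .   .   .   .   .   .   .   .   .   .   .   .   .   .   .   .   .   .   .
```

Run:
```python
from h import *
from scipy.spatial.transform import Rotation as R
def an(az,thf,boxdir,tilt,sgn):
    # dish +y heading boxdir deg tilted down by tilt; returns j5,j6,j7
    b=np.radians(boxdir); h=np.array([np.cos(b),np.sin(b),0]); t=np.radians(tilt); zz=np.array([0,0,1.])
    y=h*np.cos(t)-zz*np.sin(t); up=h*np.sin(t)+zz*np.cos(t)
    a=-up; tz=sgn*y; xl=-tz; M=np.stack([xl,np.cross(a,xl),a],1)
    B=R.from_euler('ZY',[az,thf],degrees=True)
    e=(B.inv()*R.from_matrix(M)).as_euler('ZYZ',degrees=True); return e.round(0)
for s in(1,-1):
  print(s,'grasp',an(1.5,120,112.6,0,s),'A0',an(-41,130,79,0,s),[an(-41,130,79,t,s) for t in(20,35,45,50)],'B0',an(-41,120,-101,0,s),an(-41,120,-101,45,s))
m,p,d=load('scene0'); C=cloud(m,p,d)
for n,(u,v) in dict(pawn=(517,240),deck=(500,285)).items(): print(n,C[v,u].round(0))
```

```text
1 grasp [  -0.   60. -111.] A0 [  -0.   50. -120.] [array([ -26.,   43., -102.]), array([-48.,  42., -85.]), array([-63.,  44., -75.]), array([-70.,  45., -70.])] B0 [ 0. 60. 60.] [38. 87. 49.]
-1 grasp [-0. 60. 69.] A0 [-0. 50. 60.] [array([-26.,  43.,  78.]), array([-48.,  42.,  95.]), array([-63.,  44., 105.]), array([-70.,  45., 110.])] B0 [   0.   60. -120.] [  38.   87. -131.]
pawn [419. 532.  79.]
deck [596. 514.  92.]
```

Request:
{"fn": "carry_out", "kwargs": {"rows": [[[0,-1.6,-1.2],[-0.02,0,0]],[[0,-4.3,-3.2],[-0.06,0,0]],[[0,-8.0,-5.9],[-0.12,0,0]],[[0,-11.8,-8.7],[-0.17,0,0]],[[0,-15.8,-11.6],[-0.23,0,0]],[[0,-19.8,-14.5],[-0.29,0,0]],[[0,-23.8,-17.4],[-0.35,0,0]],[[0,-27.8,-20.3],[-0.41,0,0]],[[0,-31.8,-23.2],[-0.46,0,0]],[[0,-35.8,-26.2],[-0.52,0,0]],[[0,-39.8,-29.1],[-0.58,0,0]],[[0,-43.8,-32.0],[-0.64,0,0]]], "claw": 6}}

```text
time_s: 1.35
position: [520.4, 119.5, 222.5]
eef_rot: [[0.0, -0.965, -0.261], [-0.0, -0.261, 0.965], [-1.0, -0.0, -0.0]]
wrist_force: [-0.1, 0.1, 0.7]
finger_gap: 0.638
```

Request:
{"fn": "carry_out", "kwargs": {"rows": [[[0,-1.2,-4.3],[-0.04,0,0]],[[0,-2.3,-8.0],[-0.09,0,0]],[[0,-3.1,-10.6],[-0.12,0,0]],[[0,-3.4,-11.7],[-0.13,0,0]],[[0,-3.4,-11.7],[-0.13,0,0]]]}}

```text
time_s: 1.85
position: [582.9, 16.1, 222.1]
eef_rot: [[-0.001, -0.925, -0.379], [-0.0, -0.379, 0.925], [-1.0, 0.001, -0.0]]
wrist_force: [-0.5, -0.3, -0.0]
finger_gap: 0.639
```

Run:
```python
from h import *
s=r.sense();print(s['position'],s['eef_rot'],s['joints'].round(1))
grab('wrist','wrist1');grab('side','side1');grab('scene','scene1')
```

```text
[582.91863891  16.09505251 222.11460647] [[-5.21736935e-04 -9.25265592e-01 -3.79319537e-01]
 [-4.70045801e-04 -3.79319320e-01  9.25265709e-01]
 [-9.99999753e-01  6.61042851e-04 -2.37012307e-04]] [-15.   19.9  13.   99.   -5.   61.7 112. ]
```

View pics/wrist1.png

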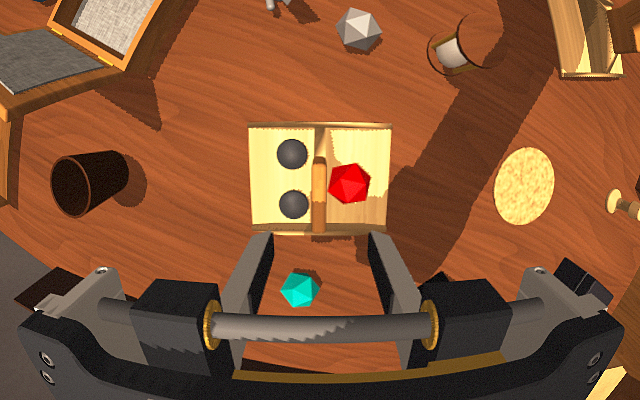

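View pics/side1.png

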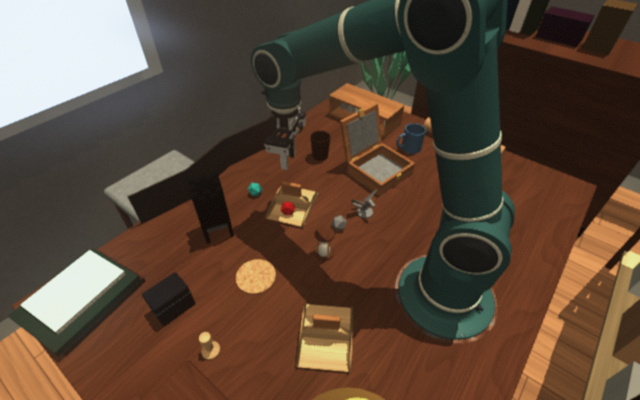

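View pics/scene1.png

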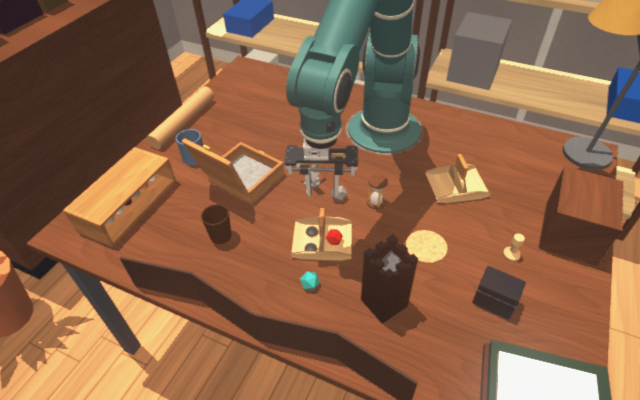

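The wrist view shows the handle bar upright between the fingers, columns about 312–327 and rows 157–232. The die is at (349,184) and the stones at (292,154) and (293,205). I'll check these against the scene result with fisheye rays.

```bash
cat >> h.py <<'E'
def fray(m,u,v,z):
    f=200/np.tan(np.radians(m['fovy'])/2);T=np.array(m['world_from_camera'])
    x,y=u-m['cx'],v-m['cy'];q=np.hypot(x,y);t=q/f
    d=T[:3,:3]@np.array([np.sin(t)*x/q,np.sin(t)*y/q,np.cos(t)]);o=T[:3,3]
    return o+d*(z-o[2])/d[2]
E
python3 - <<'E'
from h import *
m,p,d=load('wrist1')
cv2.imwrite('pics/zw.png',cv2.resize(p[110:245,240:400,::-1],None,fx=5,fy=4.4))
for q in((313,176),(326,176),(313,210),(327,210)): print(q,fray(m,*q,114).round(1))
hsv=cv2.cvtColor(p,cv2.COLOR_RGB2HSV)
mk=((hsv[...,0]>15)&(hsv[...,0]<32)&(hsv[...,1]>60)&(hsv[...,2]>150)).astype('u1');mk[:,:480]=0;mk[:140]=0;mk[230:]=0;mk[:,570:]=0
cn=max(cv2.findContours(mk,0,1)[0],key=cv2.contourArea)
pts=np.float32([fray(m,*q[0],6)[:2] for q in cn]); print('coaster wrist',cv2.minEnclosingCircle(pts))
m,p,d=load('side1');cv2.imwrite('pics/zs.png',cv2.resize(p[90:300,220:420,::-1],None,fx=4,fy=2.85))
cv2.imwrite('pics/zs.png',cv2.resize(p[95:245,220:420,::-1],None,fx=4,fy=4))
hsv=cv2.cvtColor(p,cv2.COLOR_RGB2HSV)
mk=((hsv[...,0]>10)&(hsv[...,0]<32)&(hsv[...,1]>60)&(hsv[...,2]>150)).astype('u1');mk[:,:225]=0;mk[:250]=0;mk[300:]=0;mk[:,285:]=0
cn=max(cv2.findContours(mk,0,1)[0],key=cv2.contourArea)
pts=np.float32([ray(m,*q[0],6)[:2] for q in cn]); print('coaster side',cv2.minEnclosingCircle(pts))
E
```

```text
(313, 176) [5.621e+02 5.000e-01 1.140e+02]
(326, 176) [557.7  11.2 114. ]
(313, 210) [591.6  12.4 114. ]
(327, 210) [586.8  24.2 114. ]
coaster wrist ((475.31396484375, 299.8321533203125), 59.77549743652344)
coaster side ((475.839599609375, 300.7276306152344), 60.98251724243164)
```

View pics/zw.png

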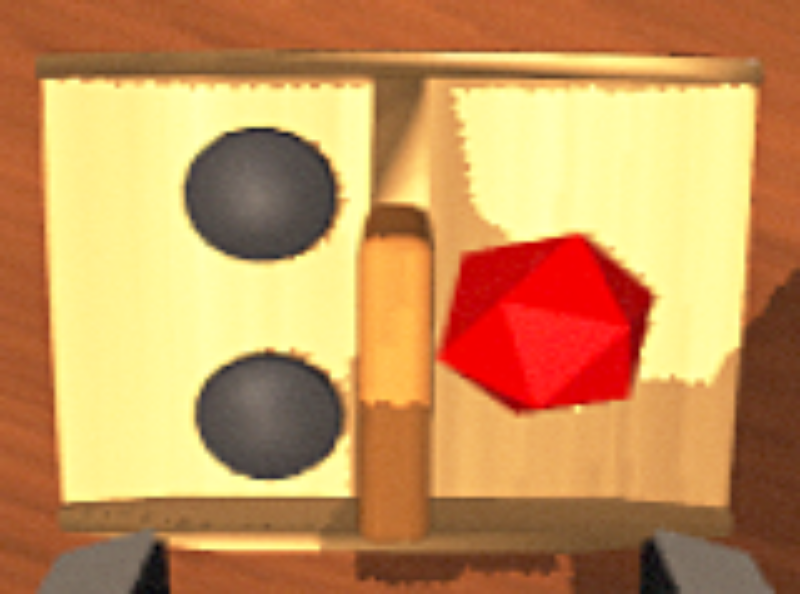

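View pics/zs.png

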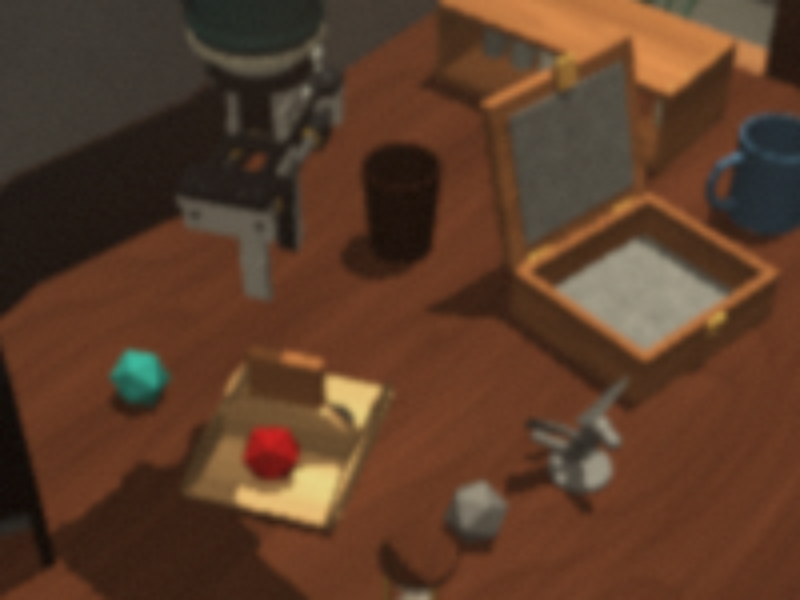

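Run:
```python
from h import *
m,p,d=load('wrist1')
a=fray(m,319.0,163.4,114);b=fray(m,318.4,232.4,114)
print(a,b,(a+b)/2,np.linalg.norm(a-b),np.degrees(np.arctan2(*(b-a)[1::-1])))
Z=lambda x,y:(240+(x+.5)/5-.5,110+(y+.5)/4.4-.5)
c=[fray(m,*Z(x,y),22) for x,y in((40,62),(760,65),(730,520),(62,515))];print(np.round(c,1),np.mean(c,0))
m,p,d=load('side1')
Z=lambda x,y:(220+(x+.5)/4-.5,95+(y+.5)/4-.5)
c=[ray(m,*Z(x,y),114) for x,y in((249,350),(325,358),(323,370),(250,364))];print('side handle',np.round(c,1),np.mean(c,0))
b=[ray(m,*Z(x,y),55) for x,y in((518,270),(645,362),(777,270),(645,195))];print('box',np.round(b,1),np.mean(b,0),[np.linalg.norm(b[i]-b[i-1]) for i in range(4)])
```

```text
[549.56567071   1.13200032 114.        ] [610.28959429  25.30268622 114.        ] [579.9276325   13.21734327 114.        ] 65.35760821321821 21.704644238764686
[[551.1 -89.6  22. ]
 [487.7  67.7  22. ]
 [608.  116.1  22. ]
 [671.  -41.9  22. ]] [579.43609642  13.08204997  22.        ]
side handle [[609.5  27.4 114. ]
 [553.2  -5.2 114. ]
 [544.9   7.  114. ]
 [597.1  39.6 114. ]] [576.17476391  17.22615058 114.        ]
box [[ 533.7 -262.1   55. ]
 [ 369.9 -228.1   55. ]
 [ 340.5 -418.    55. ]
 [ 502.8 -440.2   55. ]] [ 436.71508735 -337.08484338   55.        ] [np.float64(180.72856617049337), np.float64(167.24773065145874), np.float64(192.16519538104885), np.float64(163.80245484046418)]
```

Request:
{"fn": "carry_out", "kwargs": {"rows": [[[1,0.2,-0.1],[0,0,0]],[[3.5,0.4,-0.15],[0,0,0]],[[6.5,0.4,-0.15],[0,0,0]],[[9,0.4,-0.15],[0,0,0]],[[11,0.4,-0.15],[0,0,0]],[[12.3,0.4,-0.15],[0,0,0]],[[12.9,0.4,-0.15],[0,0,0]],[[12.9,0.4,-0.15],[0,0,0]]]}}

```text
time_s: 2.8
position: [579.4, 14.5, 93.1]
eef_rot: [[-0.001, -0.924, -0.382], [-0.0, -0.382, 0.924], [-1.0, 0.001, 0.0]]
wrist_force: [0.3, 0.1, 0.4]
finger_gap: 0.635
```

Run:
```python
from h import *
s=r.sense();print(s['position'],s['wrist_force'])
grab('wrist','wrist2')
```

```text
[579.38435277  14.47432402  93.10319249] [0.25142214 0.10524395 0.43232677]
```

View pics/wrist2.png

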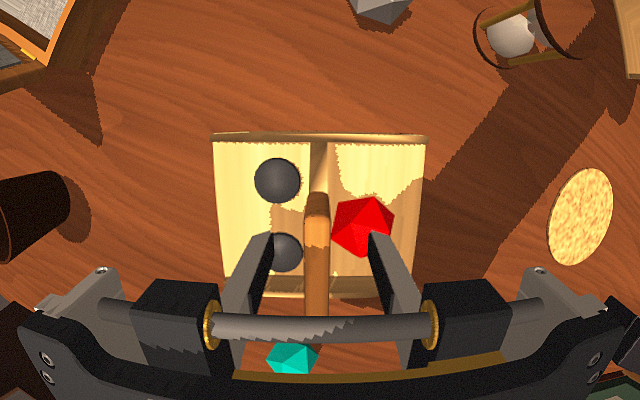

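The handle (317,230) sits between the fingers (267 and 372), and the fingertips are clear above the die and stones. I'll close on it now.

Request:
{"fn": "carry_out", "kwargs": {"rows": [[[0,0,-0.1],[0,0,0]],[[0,0,-0.1],[0,0,0]],[[0,0,-0.1],[0,0,0]],[[0,0,-0.1],[0,0,0]],[[0,0,-0.1],[0,0,0]],[[0,0,-0.1],[0,0,0]],[[0,0,-0.1],[0,0,0]],[[0,0,-0.1],[0,0,0]]], "claw": 0.8}}

```text
time_s: 3.65
position: [579.9, 13.1, 93.4]
eef_rot: [[-0.0, -0.925, -0.381], [-0.0, -0.381, 0.925], [-1.0, 0.0, -0.0]]
wrist_force: [-0.2, -1.8, -2.2]
finger_gap: 0.147
```

Request:
{"fn": "carry_out", "kwargs": {"rows": [[[-0.2,0,0],[0,0,0]],[[-0.6,0,0],[0,0,0]],[[-1.2,0,0],[0,0,0]],[[-2.2,0,0],[0,0,0]],[[-3.6,0,0],[0,0,0]],[[-5.4,0,0],[0,0,0]],[[-7.4,0,0],[0,0,0]],[[-9.4,0,0],[0,0,0]],[[-11.2,0,0],[0,0,0]],[[-12.5,0,0],[0,0,0]],[[-13.2,0,0],[0,0,0]],[[-13.4,0,0],[0,0,0]]]}}

```text
time_s: 4.85
position: [580.2, 13.4, 228.2]
eef_rot: [[0.001, -0.924, -0.381], [0.0, -0.381, 0.924], [-1.0, -0.001, -0.0]]
wrist_force: [-0.0, 0.5, -5.9]
finger_gap: 0.148
```

Run:
```python
from h import *
s=r.sense();print(s['position'],s['wrist_force'],s['ft_torque'],s['joints'].round(1))
grab('wrist','wrist3')
```

```text
[580.18483558  13.35069561 228.24811029] [-0.02853403  0.51329675 -5.92295541] [ 0.11353374  0.01720208 -0.05870455] [-14.9  19.3  13.2  99.1  -4.9  62.2 112.3]
```

View pics/wrist3.png

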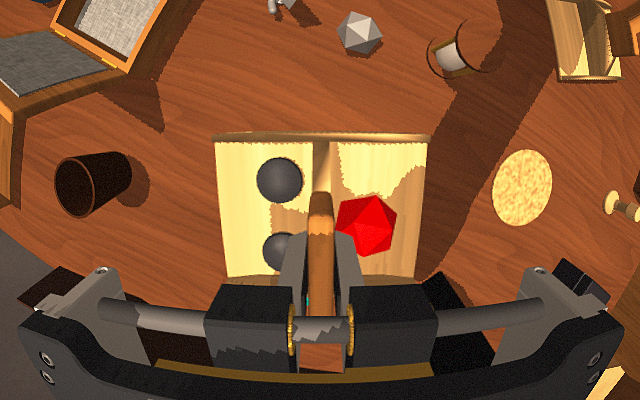

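Request:
{"fn": "carry_out", "kwargs": {"rows": [[[0,0.4,-0.1],[0.01,0,0]],[[0,1.6,-0.5],[0.04,0,0]],[[0,3.4,-1.1],[0.09,0,0]],[[0,5.6,-1.8],[0.15,0,0]],[[0,8.1,-2.6],[0.21,0,0]],[[0,10.8,-3.5],[0.28,0,0]],[[0,13.5,-4.4],[0.35,0,0]],[[0,16.2,-5.2],[0.42,0,0]],[[0,18.6,-6.0],[0.49,0,0]],[[0,20.7,-6.7],[0.54,0,0]],[[0,22.0,-7.1],[0.575,0,0]],[[0,22.5,-7.3],[0.588,0,0]]]}}

```text
time_s: 6.1
position: [398.9, -140.7, 227.5]
eef_rot: [[0.0, -0.98, 0.198], [0.0, 0.198, 0.98], [-1.0, -0.0, 0.0]]
wrist_force: [0.3, 0.2, -5.4]
finger_gap: 0.148
```

Run:
```python
from h import *
s=r.sense();print(s['position'],s['eef_rot'].round(3),s['joints'].round(1))
grab('wrist','wrist4');grab('side','side4')
```

```text
[ 398.93239476 -140.72749838  227.50692872] [[ 0.    -0.98   0.198]
 [ 0.     0.198  0.98 ]
 [-1.    -0.     0.   ]] [ -8.    2.1  23.9 119.8  -1.   58.3  95. ]
```

View pics/wrist4.png

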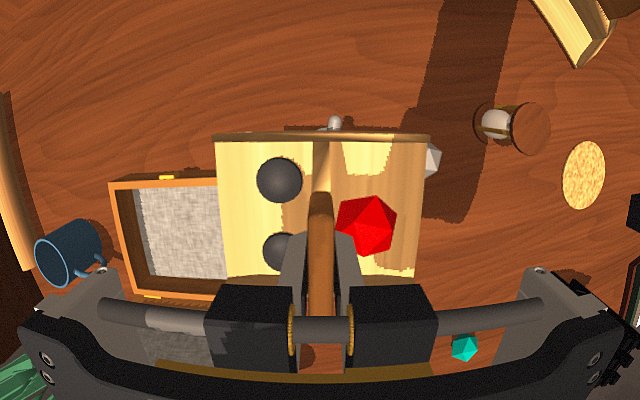

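View pics/side4.png

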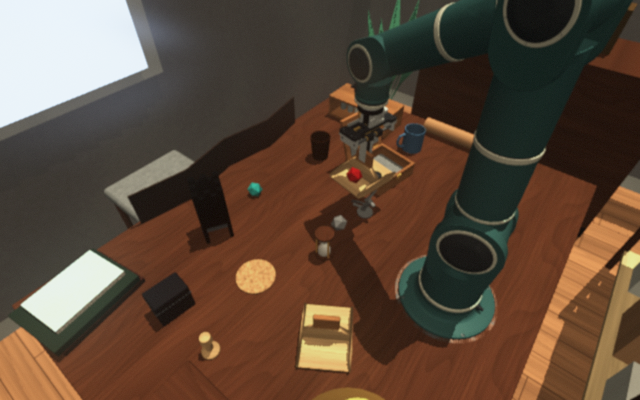

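The wrist view shows the die and both stones still in place, and the box aligned with the dish, with rim corners at about (110,183) and (131,292). I'll refine the box pose from these.

Run:
```python
from h import *
m,p,d=load('wrist4')
cv2.imwrite('pics/zb4.png',cv2.resize(p[165:310,95:235,::-1],None,fx=4,fy=4))
a=fray(m,109,183,55);b=fray(m,131,299,55);print(a,b,np.linalg.norm(a-b),np.degrees(np.arctan2(*(b-a)[1::-1])))
mg=[fray(m,*q,95) for q in((36,256),(104,228))];print(mg)
```

```text
[ 336.85435244 -411.85143658   55.        ] [ 511.19063912 -456.28384549   55.        ] 179.90936555223237 -14.298347942702986
[array([ 404.67524577, -593.16059202,   95.        ]), array([ 385.61262956, -410.41279252,   95.        ])]
```

View pics/zb4.png

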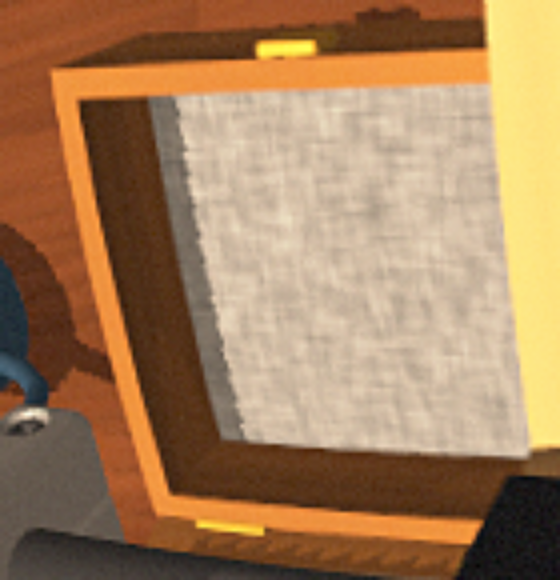

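Request:
{"fn": "carry_out", "kwargs": {"rows": [[[0,-0.1,-0.3],[0,0,0]],[[0,-0.2,-1.0],[0,0,0]],[[0,-0.5,-2.1],[0,0,0]],[[0,-0.8,-3.6],[0,0,0]],[[0,-1.3,-5.6],[0,0,0]],[[0,-1.8,-7.7],[0,0,0]],[[0,-2.3,-9.9],[0,0,0]],[[0,-2.8,-12.2],[0,0,0]],[[0,-3.3,-14.4],[0,0,0]],[[0,-3.8,-16.6],[0,0,0]],[[0,-4.3,-18.6],[0,0,0]],[[0,-4.7,-20.4],[0,0,0]]]}}

```text
time_s: 7.4
position: [406.3, -350.6, 227.2]
eef_rot: [[-0.001, -0.981, 0.195], [-0.0, 0.195, 0.981], [-1.0, 0.001, -0.001]]
wrist_force: [-0.1, -0.8, -5.4]
finger_gap: 0.147
```

Request:
{"fn": "carry_out", "kwargs": {"rows": [[[0.1,-0.4,-1.8],[0,0,0]],[[0.3,-0.8,-3.4],[0,0,0]],[[0.6,-1.1,-4.8],[0,0,0]],[[0.9,-1.3,-6.0],[0,0,0]],[[1.1,-1.5,-6.8],[0,0,0]],[[1.2,-1.6,-7.3],[0,0,0]],[[1.2,-1.7,-7.6],[0,0,0]],[[1.2,-1.7,-7.6],[0,0,0]]]}}

```text
time_s: 8.2
position: [408.0, -427.1, 215.6]
eef_rot: [[0.0, -0.981, 0.195], [-0.0, 0.195, 0.981], [-1.0, -0.0, -0.0]]
wrist_force: [-0.7, 0.1, -5.0]
finger_gap: 0.152
```

Run:
```python
from h import *
s=r.sense();print(s['position'],s['eef_rot'].round(3),s['joints'].round(1))
grab('wrist','wrist5');grab('side','side5')
m,p,d=load('side5');cv2.imwrite('pics/zs5.png',cv2.resize(p[60:210,320:470,::-1],None,fx=4,fy=4))
```

```text
[ 408.01937864 -427.1239113   215.57790898] [[ 0.    -0.981  0.195]
 [-0.     0.195  0.981]
 [-1.    -0.    -0.   ]] [ 18.   23.4  32.9  98.9 -14.1  61.9 134.2]
```

View pics/wrist5.png

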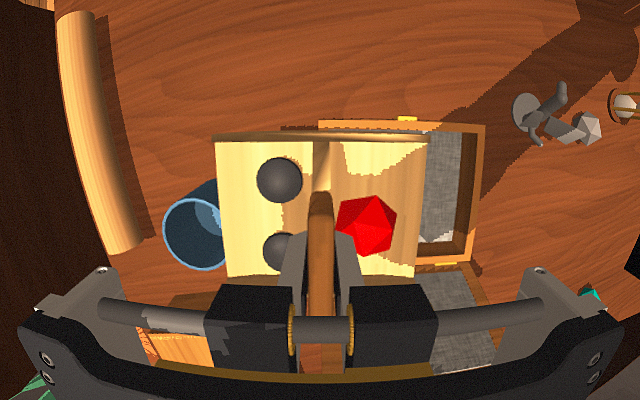

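View pics/zs5.png

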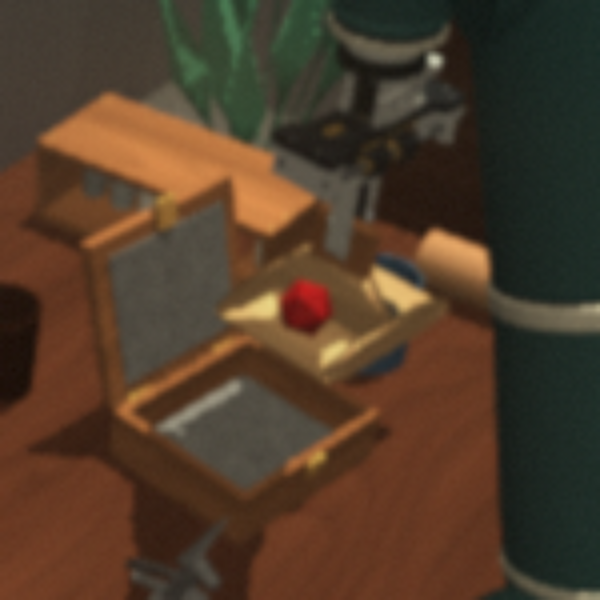

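Request:
{"fn": "carry_out", "kwargs": {"rows": [[[0.2,0,0],[0,0.02,0]],[[0.6,0,0],[0,0.06,0]],[[1.2,0,0],[0,0.11,0]],[[1.8,0,0],[0,0.16,0]],[[2.4,0,0],[0,0.21,0]],[[3.0,0,0],[0,0.26,0]],[[3.5,0,0],[0,0.3,0]],[[3.9,0,0],[0,0.33,0]],[[4.0,0,0],[0,0.35,0]],[[4.0,0,0],[0,0.35,0]]]}}

```text
time_s: 9.3
position: [408.4, -426.1, 175.3]
eef_rot: [[-0.067, -0.981, 0.182], [-0.337, 0.194, 0.921], [-0.939, 0.0, -0.343]]
wrist_force: [1.1, 0.5, -5.2]
finger_gap: 0.148
```

Run:
```python
from h import *
s=r.sense();print(s['position'],s['eef_rot'].round(3),s['joints'].round(1))
grab('side','side6')
m,p,d=load('side6');cv2.imwrite('pics/zs6.png',cv2.resize(p[60:210,320:470,::-1],None,fx=4,fy=4))
```

```text
[ 408.38207459 -426.14784672  175.30433643] [[-0.067 -0.981  0.182]
 [-0.337  0.194  0.921]
 [-0.939  0.    -0.343]] [  0.6  23.5  40.8 110.    4.1  42.6 113.7]
```

View pics/zs6.png

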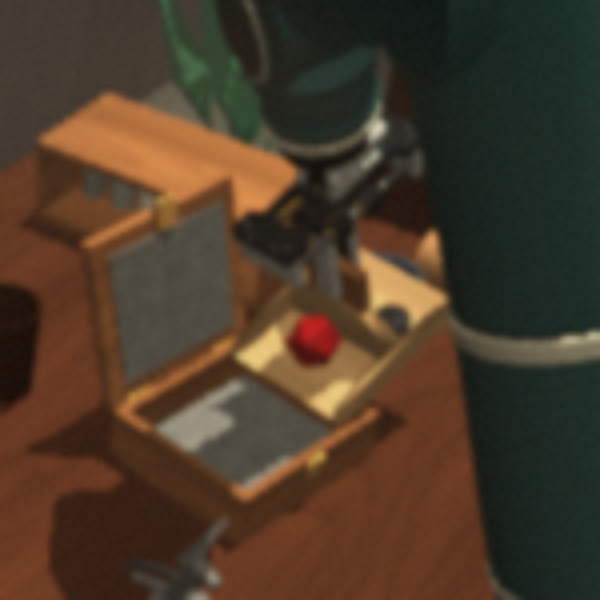

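Request:
{"fn": "carry_out", "kwargs": {"rows": [[[-0.27,0,0.27],[0,0.035,0]],[[-0.53,0,0.55],[0,0.07,0]],[[-0.85,0,0.91],[0,0.113,0]],[[-1.15,0,1.29],[0,0.157,0]],[[-1.43,0,1.71],[0,0.2,0]],[[-1.69,0,2.14],[0,0.244,0]],[[-1.93,0,2.58],[0,0.288,0]],[[-2.15,0,3.04],[0,0.33,0]],[[-2.31,0,3.41],[0,0.367,0]],[[-2.45,0,3.79],[0,0.4,0]],[[-2.55,0,4.07],[0,0.428,0]],[[-2.58,0,4.17],[0,0.436,0]]]}}

```text
time_s: 10.55
position: [418.0, -379.5, 185.4]
eef_rot: [[-0.138, -0.981, 0.137], [-0.694, 0.194, 0.693], [-0.706, -0.0, -0.708]]
wrist_force: [-0.3, 0.6, -4.4]
finger_gap: 0.149
```

Run:
```python
from h import *
s=r.sense();print(s['position'],s['eef_rot'].round(3),s['joints'].round(1),s['wrist_force'])
grab('side','side7');grab('wrist','wrist7')
m,p,d=load('side7');cv2.imwrite('pics/zs7.png',cv2.resize(p[60:210,320:470,::-1],None,fx=4,fy=4))
```

```text
[ 417.98657286 -379.52702708  185.35503115] [[-0.138 -0.981  0.137]
 [-0.694  0.194  0.693]
 [-0.706 -0.    -0.708]] [-31.7  33.9  60.2 119.3  26.5  36.   79.4] [-0.26915942  0.57485425 -4.39463179]
```

View pics/zs7.png

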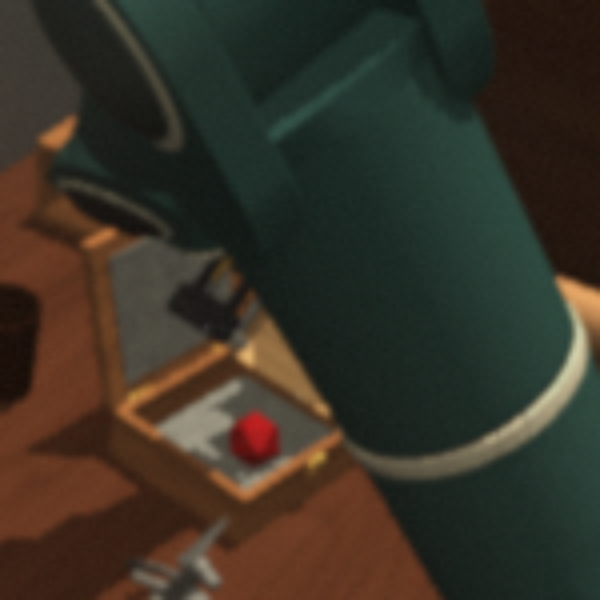

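View pics/wrist7.png

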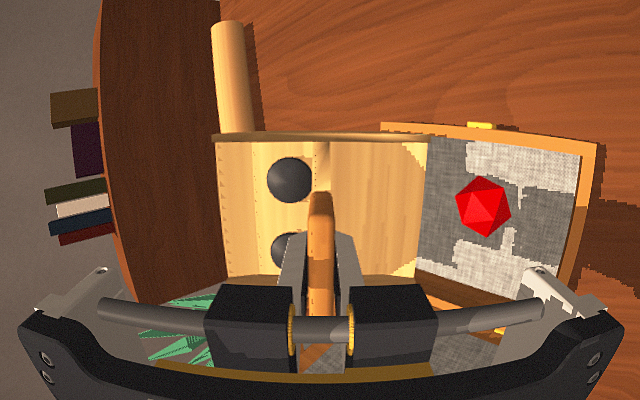

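The die lies in the box (wrist view (483,206)), and both stones rest against the divider in their own section. I'll raise and level the dish.

Request:
{"fn": "carry_out", "kwargs": {"rows": [[[-0.1,0,-0.3],[0,-0.02,0]],[[-0.3,0,-0.9],[0,-0.06,0]],[[-0.4,0,-1.5],[0,-0.12,0]],[[-0.4,0,-2.2],[0,-0.19,0]],[[-0.3,0,-2.9],[0,-0.27,0]],[[-0.2,0,-3.6],[0,-0.35,0]],[[-0.1,0,-4.3],[0,-0.43,0]],[[0,0,-4.9],[0,-0.51,0]],[[0,0,-5.5],[0,-0.59,0]],[[0.1,0,-6.0],[0,-0.66,0]],[[0.2,0,-6.4],[0,-0.72,0]],[[0.2,0,-6.6],[0,-0.765,0]]]}}

```text
time_s: 11.85
position: [406.6, -429.1, 232.6]
eef_rot: [[-0.001, -0.98, 0.197], [-0.019, 0.197, 0.98], [-1.0, -0.003, -0.019]]
wrist_force: [0.5, 0.6, -4.7]
finger_gap: 0.143
```

Request:
{"fn": "carry_out", "kwargs": {"rows": [[[0,0.1,0.3],[0,-0.02,0]],[[0,0.2,1.1],[0,-0.02,0]],[[0,0.5,2.5],[0,-0.02,0]],[[0,0.9,4.4],[0,-0.02,0]],[[0,1.4,6.9],[0,-0.02,0]],[[0,1.9,9.6],[0,-0.02,0]],[[0,2.5,12.6],[0,-0.02,0]],[[0,3.1,15.6],[0,-0.02,0]],[[0,3.7,18.6],[0,-0.02,0]],[[0,4.3,21.6],[0,-0.02,0]],[[0,4.8,24.2],[0,-0.02,0]],[[0,5.2,26.2],[0,-0.02,0]]]}}

```text
time_s: 13.05
position: [407.7, -156.8, 225.2]
eef_rot: [[0.001, -0.981, 0.192], [-0.001, 0.192, 0.981], [-1.0, -0.001, -0.001]]
wrist_force: [0.5, -0.3, -4.4]
finger_gap: 0.148
```

Request:
{"fn": "carry_out", "kwargs": {"rows": [[[0,0.1,1.5],[-0.02,0,0]],[[0,0.1,3.2],[-0.05,0,0]],[[0,0.2,5.5],[-0.1,0,0]],[[0,0.4,8.3],[-0.17,0,0]],[[0,0.5,11.3],[-0.24,0,0]],[[0,0.6,14.4],[-0.32,0,0]],[[0,0.8,17.5],[-0.4,0,0]],[[0,0.9,20.6],[-0.48,0,0]],[[0,1.1,23.6],[-0.55,0,0]],[[0,1.2,26.3],[-0.61,0,0]],[[0,1.4,28.6],[-0.66,0,0]],[[0,1.5,30.5],[-0.7,0,0]]]}}

```text
time_s: 14.25
position: [453.0, 143.9, 224.7]
eef_rot: [[-0.0, -0.874, -0.486], [-0.001, -0.486, 0.874], [-1.0, 0.001, -0.001]]
wrist_force: [0.5, 0.5, -5.1]
finger_gap: 0.146
```

Request:
{"fn": "carry_out", "kwargs": {"rows": [[[0,-1.3,1.7],[0,0,0]],[[0,-2.9,3.8],[0,0,0]],[[0,-4.6,6.1],[0,0,0]],[[0,-6.3,8.3],[0,0,0]],[[0,-7.8,10.2],[0,0,0]],[[0,-8.9,11.6],[0,0,0]],[[0,-9.4,12.3],[0,0,0]],[[0,-9.5,12.5],[0,0,0]],[[0,-9.5,12.5],[0,0,0]],[[0,-9.5,12.5],[0,0,0]]]}}

```text
time_s: 15.25
position: [476.1, 296.2, 224.8]
eef_rot: [[-0.0, -0.877, -0.481], [-0.001, -0.481, 0.877], [-1.0, 0.001, -0.001]]
wrist_force: [-0.0, 0.4, -5.0]
finger_gap: 0.15
```

Run:
```python
from h import *
s=r.sense();print(s['position'],s['eef_rot'].round(3),s['joints'].round(1),s['wrist_force'])
grab('side','side8');grab('wrist','wrist8');grab('scene','scene8')
```

```text
[476.1185443  296.23268622 224.77894757] [[-0.    -0.877 -0.481]
 [-0.001 -0.481  0.877]
 [-1.     0.001 -0.001]] [-41.   17.3   7.2 101.8  -2.4  61.1  85.8] [-0.02856351  0.41021563 -5.01517322]
```

View pics/wrist8.png

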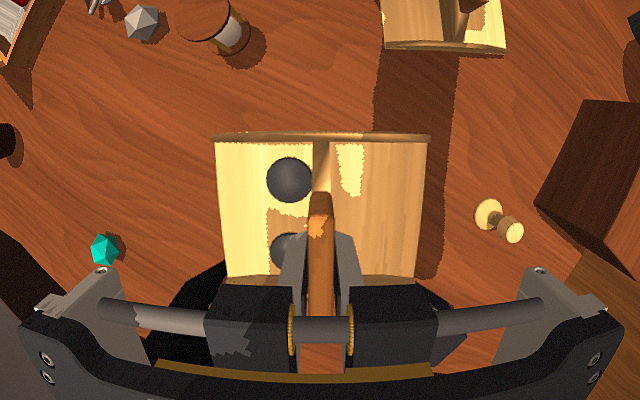

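View pics/side8.png

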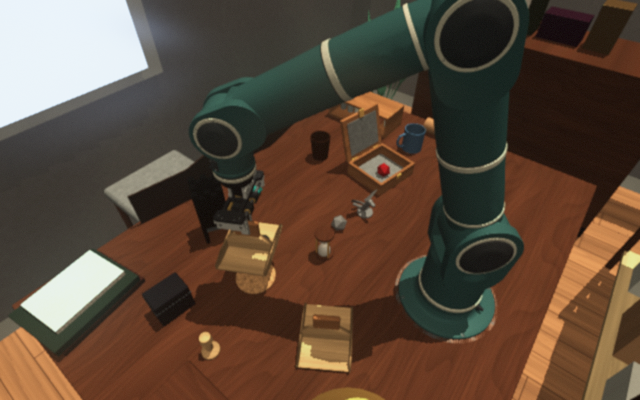

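View pics/scene8.png

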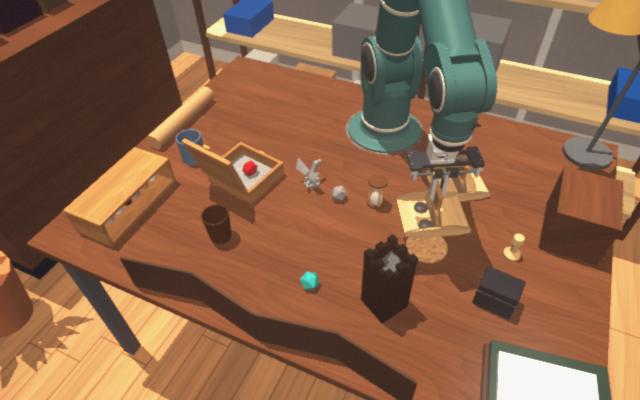

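Run:
```python
from h import *
m,p,d=load('wrist8')
cv2.imwrite('pics/zw8.png',cv2.resize(p[120:290,205:440,::-1],None,fx=3.4,fy=3.4))
m2,p,d=load('side8')
cv2.imwrite('pics/zs8.png',cv2.resize(p[200:310,200:300,::-1],None,fx=5,fy=5))
```

```text
(no output)
```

View pics/zw8.png

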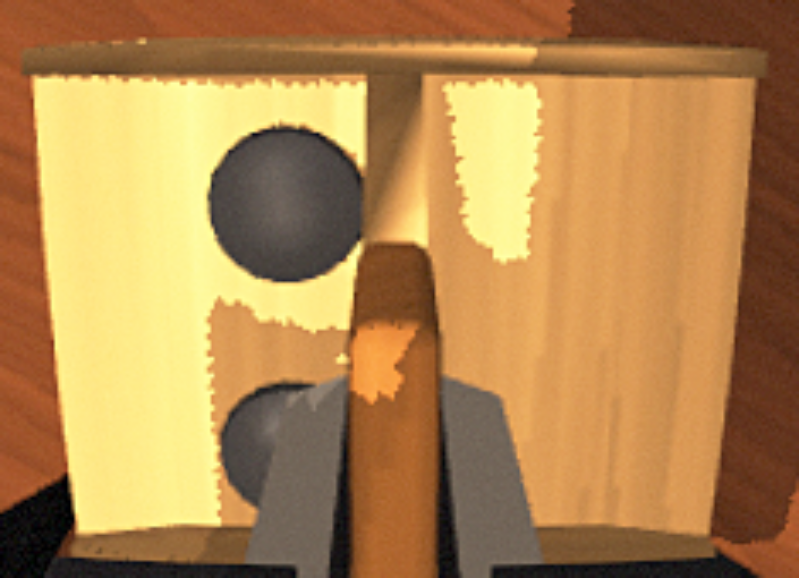

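View pics/zs8.png

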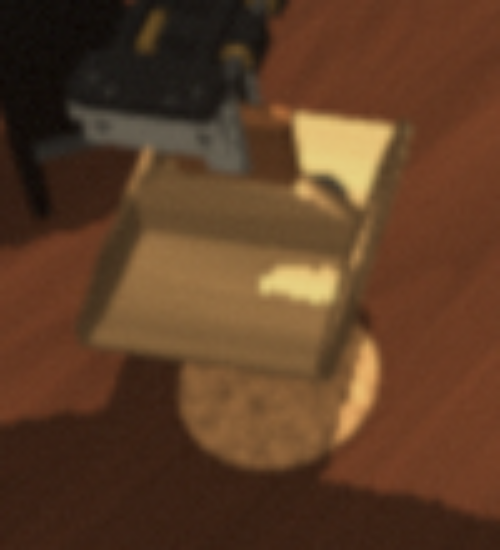

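Run:
```python
from h import *
m,p,d=load('wrist8')
Z=lambda x,y:(205+(x+.5)/3.4-.5,120+(y+.5)/3.4-.5)
z0=224.8-93
a=fray(m,*Z(22,50),z0+22);b=fray(m,*Z(766,52),z0+22);c=(a+b)/2
dx=np.array([.877,.481,0]);print(a,b,np.linalg.norm(a-b),'centre',c+68*dx, 'yaw',np.degrees(np.arctan2(*(b-a)[1::-1])))
m2,p,d=load('side8');Z=lambda x,y:(200+(x+.5)/5-.5,200+(y+.5)/5-.5)
# lip +y: front edge corners z0+22
e=[ray(m2,*Z(x,y),z0+22) for x,y in((80,333),(322,375),(405,125))];print(np.round(e,1),(e[0]+e[2])/2,[np.linalg.norm(e[i]-e[i-1]) for i in(1,2)])
```

```text
[458.27671352 189.43937619 153.8       ] [376.68638714 339.09205405 153.8       ] 170.44912832929066 centre [477.11755033 296.97371512 153.8       ] yaw 118.59912572231913
[[491.6 404.1 153.8]
 [375.4 344.1 153.8]
 [457.7 193.3 153.8]] [474.67862059 298.65687775 153.8       ] [np.float64(130.77862940325303), np.float64(171.81933409168158)]
```

Request:
{"fn": "carry_out", "kwargs": {"rows": [[[0.4,0,0.1],[0,0,0]],[[1.4,-0.05,0.2],[0,0,0]],[[2.8,-0.1,0.3],[0,0,0]],[[4.4,-0.1,0.3],[0,0,0]],[[6.0,-0.1,0.3],[0,0,0]],[[7.6,-0.1,0.3],[0,0,0]],[[9.0,-0.1,0.3],[0,0,0]],[[10.2,-0.1,0.3],[0,0,0]],[[11.0,-0.1,0.3],[0,0,0]],[[11.5,-0.1,0.3],[0,0,0]],[[11.7,-0.1,0.3],[0,0,0]],[[11.7,-0.1,0.3],[0,0,0]]]}}

```text
time_s: 16.6
position: [475.5, 300.4, 107.8]
eef_rot: [[0.0, -0.876, -0.482], [-0.001, -0.482, 0.876], [-1.0, 0.0, -0.001]]
wrist_force: [0.5, 0.1, -5.2]
finger_gap: 0.146
```

Run:
```python
from h import *
s=r.sense();print(s['position'],s['wrist_force'])
m,p,d=grab('side','side9');grab('scene','scene9')
cv2.imwrite('pics/zs9.png',cv2.resize(p[200:310,200:300,::-1],None,fx=5,fy=5))
```

```text
[475.50596016 300.35005914 107.82196639] [ 0.46740147  0.08262562 -5.1595654 ]
```

View pics/zs9.png

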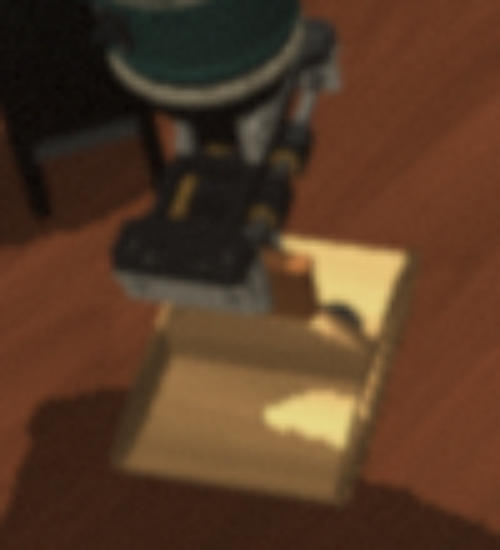

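The dish now hides the whole coaster and is level about 8 mm above it. I'll lower it slowly until I feel contact.

Request:
{"fn": "carry_out", "kwargs": {"rows": [[[0.15,0,0],[0,0,0]],[[0.3,0,0],[0,0,0]],[[0.42,0,0],[0,0,0]],[[0.52,0,0],[0,0,0]],[[0.6,0,0],[0,0,0]],[[0.68,0,0],[0,0,0]],[[0.74,0,0],[0,0,0]],[[0.74,0,0],[0,0,0]]]}}

```text
time_s: 17.5
position: [475.3, 300.2, 100.2]
eef_rot: [[-0.0, -0.876, -0.482], [-0.001, -0.482, 0.876], [-1.0, 0.001, -0.001]]
wrist_force: [-1.0, 0.4, -5.4]
finger_gap: 0.149
```

Request:
{"fn": "carry_out", "kwargs": {"rows": [[[0.04,0,0],[0,0,0]],[[0.08,0,0],[0,0,0]],[[0.11,0,0],[0,0,0]],[[0.11,0,0],[0,0,0]]]}}

```text
time_s: 17.9
position: [475.5, 300.3, 99.4]
eef_rot: [[-0.0, -0.876, -0.482], [-0.001, -0.482, 0.876], [-1.0, 0.001, -0.001]]
wrist_force: [-0.8, -0.6, 0.3]
finger_gap: 0.152
```

The force went from -5.4 N to 0.3 N, so the dish is now resting on the coaster. Releasing.

Request:
{"fn": "carry_out", "kwargs": {"rows": [[[0,0,0],[0,0,0]],[[0,0,0],[0,0,0]],[[0,0,0],[0,0,0]],[[0,0,0],[0,0,0]],[[0,0,0],[0,0,0]],[[0,0,0],[0,0,0]]], "claw": 5}}

```text
time_s: 18.5
position: [475.4, 300.3, 99.2]
eef_rot: [[-0.0, -0.876, -0.482], [-0.001, -0.482, 0.876], [-1.0, 0.001, -0.001]]
wrist_force: [0.8, -1.2, -0.4]
finger_gap: 0.528
```

Request:
{"fn": "carry_out", "kwargs": {"rows": [[[-0.5,0,0],[0,0,0]],[[-2,0,0],[0,0,0]],[[-4,0,0],[0,0,0]],[[-7,0,0],[0,0,0]],[[-10,0,0],[0,0,0]],[[-13,0,0],[0,0,0]],[[-16,0,0],[0,0,0]],[[-18.5,0,0],[0,0,0]],[[-19.5,0,0],[0,0,0]],[[-20,0,0],[0,0,0]],[[-20,0,0],[0,0,0]]]}}

```text
time_s: 19.6
position: [475.3, 300.4, 298.9]
eef_rot: [[-0.0, -0.876, -0.482], [-0.001, -0.482, 0.876], [-1.0, 0.001, -0.001]]
wrist_force: [-0.1, -0.6, -0.4]
finger_gap: 0.529
```

Run:
```python
from h import *
s=r.sense();print(s['position'],s['wrist_force'],s['time_s'])
m,p,d=grab('side','sideA');grab('scene','sceneA');grab('wrist','wristA')
```

```text
[475.33222431 300.41903997 298.92704228] [-0.07119554 -0.62843367 -0.3503624 ] 19.6
```

View pics/wristA.png

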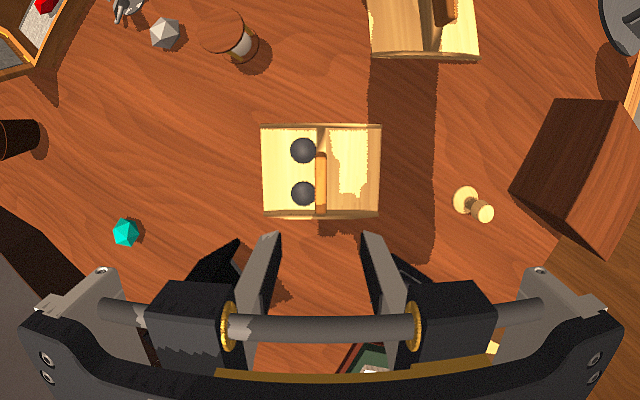

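View pics/sceneA.png

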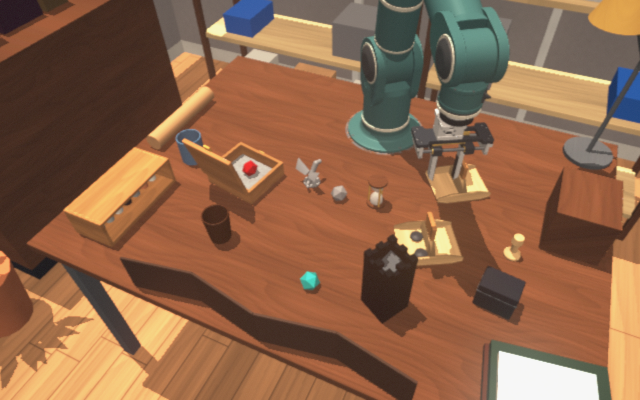

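View pics/sideA.png

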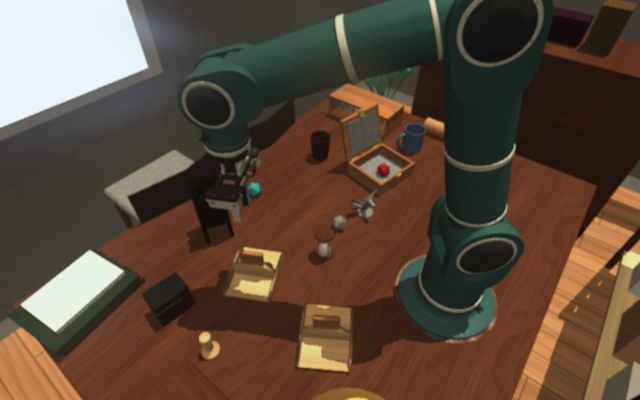

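The dish stands upright on the coaster (wrist view (321,171), scene (428,242)), with both stones at (303,150) and (303,193) in their section. The die is in the box (scene (250,169)). Next come a final position check and a look for anything disturbed, then I'll hand in.

Run:
```python
from h import *
m,p,d=load('wristA')
c=np.mean([fray(m,*q,z) for q,z in(((260,125),28),((382,125),28),((380,218),28),((265,218),28))],0);print('dish',c)
a=load('scene0')[1].astype(int);b=load('sceneA')[1].astype(int)
D=(abs(a-b).sum(2)>120).astype('u1');D=cv2.morphologyEx(D,cv2.MORPH_OPEN,np.ones((3,3),'u1'))
n,l,st,ce=cv2.connectedComponentsWithStats(D)
for i in range(1,n):
    if st[i,4]>15: print(st[i],ce[i].round())
```

```text
dish [477.43996333 303.69761928  28.        ]
[400   0   8   8  40] [403.   3.]
[437   0  28  27 419] [450.   9.]
[ 515    0   78   49 1244] [549.  16.]
[412   5   7   5  25] [415.   7.]
[376   6  16  44 377] [383.  24.]
[395   7  10   5  40] [400.   9.]
[588   8  52  31 718] [610.  23.]
[410  11  11   8  51] [415.  15.]
[429  17   7   4  21] [432.  19.]
[460  19  31  10 244] [475.  24.]
[415  22  12  24 157] [421.  34.]
[441  33   8   6  38] [445.  36.]
[450  43   4   6  18] [452.  46.]
[ 434   48   56   64 1193] [454.  83.]
[493  59  15  24 201] [500.  70.]
[ 570   59   47   65 1951] [592.  91.]
[357  61   3   7  21] [358.  64.]
[615  68  15  21 193] [622.  77.]
[357  80   4   5  19] [359.  82.]
[435 108   5   8  34] [437. 111.]
[541 110  55  34 559] [562. 127.]
[440 114  32  17 223] [452. 122.]
[460 116   6   3  18] [462. 117.]
[463 124  30  20 325] [479. 134.]
[455 128   8  10  63] [459. 133.]
[438 130  15   9  86] [444. 135.]
[593 136  24  17 274] [604. 144.]
[466 144   8  10  74] [469. 148.]
[417 148   6  10  48] [420. 152.]
[587 152   9   7  52] [591. 155.]
[431 157   6  12  54] [433. 162.]
[243 161  16  17 209] [250. 169.]
[457 161   4  10  34] [458. 166.]
[582 164   6   7  35] [584. 167.]
[467 168  21  24 302] [477. 182.]
[426 174  33  25 490] [442. 185.]
[566 178   4   9  33] [568. 182.]
[574 180  28  36 559] [589. 197.]
[313 208  11  20  75] [320. 219.]
[428 212   7  14  56] [431. 219.]
[525 218  17  10 108] [534. 222.]
[292 222  29  32 577] [303. 239.]
[325 224  27  31 549] [341. 238.]
[436 227  23  28 323] [448. 240.]
[394 228  49  34 790] [419. 242.]
```

Run:
```python
from h import *
m,p,d=load('wristA');cv2.imwrite('pics/zwA.png',cv2.resize(p[110:235,245:395,::-1],None,fx=5,fy=4.5))
m,p,d=load('sceneA');cv2.imwrite('pics/zcA.png',cv2.resize(p[205:275,385:470,::-1],None,fx=8,fy=8))
```

```text
(no output)
```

View pics/zwA.png

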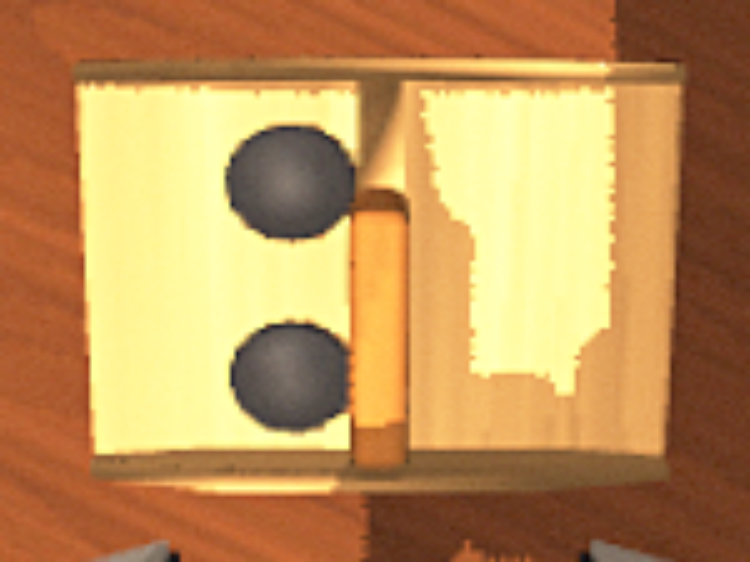

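View pics/zcA.png

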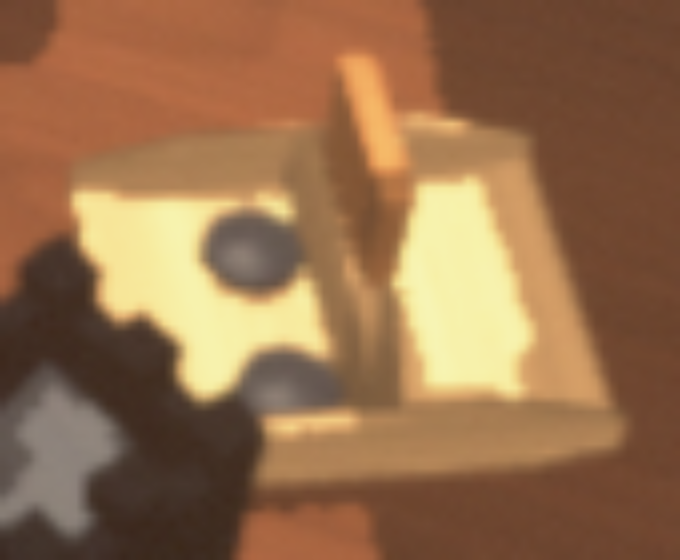

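Run:
```python
from h import *
m,p,d=load('wristA');Z=lambda x,y:(245+(x+.5)/5-.5,110+(y+.5)/4.5-.5)
h=[fray(m,*Z(x,y),120) for x,y in((354,209),(405,209),(405,467),(353,467))];print('handle',np.mean(h,0))
c=[fray(m,*Z(x,y),28) for x,y in((75,67),(685,67),(667,475),(92,475))];print('corners',np.mean(c,0))
m,p,d=load('sceneA');Z=lambda x,y:(385+(x+.5)/8-.5,205+(y+.5)/8-.5)
print('scene handle',np.mean([ray(m,*Z(x,y),120) for x,y in((335,55),(375,55),(410,172),(378,180))],0),'coaster in scene 479.9,302.9')
s=r.sense();print(s['time_s'],s['wrist_force'].round(1)); ticket.hand_in()
```

```text
handle [475.26874116 300.33428916 120.        ]
corners [476.03957933 300.85090238  28.        ]
scene handle [476.49982001 300.08319079 120.        ] coaster in scene 479.9,302.9
19.75 [0.3 0.4 0.3]
the job is handed in; nothing more can be done
```

The job is done and handed in at 19.75 s. I lifted the dish by its handle, turned it about 34°, and tipped it 45° over the dice box. The die dropped into the box and both stones stayed in their section. I then levelled the dish, lowered it gently onto the coaster, released it and moved the arm clear.

**Last checks**
- **Dish position:** the wrist camera puts the dish at (475.3–476.0, 300.3–300.9). The coaster is at about (475.5, 300.3) from the wrist and side cameras, so it is centred to about 1 mm.
- **Setting down:** the wrist force went smoothly from -5.4 N to about 0 at contact.
- **Contents:** the images show the die in the box and both stones in their section.
- **Other things on the table:** comparing the scene view before and after, only the dish, the die, the arm and shadows changed.

**Disagreement:** the scene camera alone puts the dish about 3–4 mm from its own coaster reading. That camera was already about 5 mm off from the other two, so I relied on the wrist and side views, which agree.

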